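# Check the wall-thickness probe and hold it on the pipe's marked spot

## Task

Take the wall-thickness probe out of its stand and check it first: hold it upright with its sprung nose pressed gently, about half way in, on the middle of the higher step of the steel step block for a good second. Then set the nose inside the ring marked on the round pad of the grey pipe, with the probe square to that pad and the nose again gently pressed about half way in, and finish while holding it there for the reading: do not let go. Never push the nose right in or bear down hard, and leave the pipe, the step block, the stand and the other things on the bench where they are.

Things in the scene. Friction and masses are not known exactly. Their poses are not given: they have to be found in the camera images.
- probe: Upright in the stand at first, 0.09 to 0.18 kg, 140 mm long. Heights from the origin (on the axis, collar's underside; z away from the nose): black square grip 26 x 26 mm, flats facing its x and y, 6 to 76 mm; black collar, 38 mm across, 0 to 6; steel barrel, 22 mm across, -46 to 0; sprung steel nose, 10 mm across, its end at -64 when free.
- nose (a point): Centre of the probe's flat nose end (10 mm across). It moves with the sprung nose; its axes are parallel to the probe's.
- plunger (a joint): Travel of the sprung nose into the barrel: 0 free (stop), 0.012 m fully in (stop), half way 0.006 m. Spring: about 1 N to start moving, 4.6 N half way, 8.2 N fully in.
- stand: Bare aluminium block, 70 x 70 mm, 75 mm high, fixed to the bench, with a vertical 27 mm through hole at its centre. The probe's barrel hangs in it, its collar resting on the top face (lift straight up over 65 mm to clear). Origin: centre of the underside; z up. Stand and probe have nearly the same yaw.
- step_block: Loose steel step block, 0.6 kg, 40 mm along its x and 80 mm along its y: the half at -y is 12 mm high, the half at +y 26 mm high. Origin: centre of the underside; z up.
- high_step (a point): Middle of the top face (40 x 40 mm) of the higher step of the step block, 26 mm above the bench.
- cradle: Wooden V-cradle fixed to the bench, 330 mm along its y, 150 mm wide. In it, along its y, lies a grey plastic pipe, 114 mm in diameter (122 at the ends), y = -190 to 170 mm, axis 95 mm above the bench. Two flat pads on it have a black ring each: the round pad (48 mm) at y = -60 mm, the square one (44 mm) at y = -150 mm. Origin: centre of the underside; z up; -x towards the robot.
- spot (a point): The marked spot: middle of the black ring (26 mm inside) on the round pad, on the pad's flat face, 60 mm from the pipe axis. Its z axis points out of the pad, square to it; its y runs along the pipe axis. The pad leans towards the cradle's -x side, as the joint says.
- header (a joint): Roll of the pipe about its axis: 0 has the pads facing up, positive leans them to the cradle's -x side (to the robot); 0.08 to 0.42 rad at the start. Stiff: turns only above about 2.5 N m. A branch, 60 mm in diameter (70 at its end), leaves the axis at y = +50 mm of the cradle, slanting 45 degrees up towards +y, 150 mm long.
- coupling: Loose grey plastic pipe coupling standing on end, 72 mm across, 60 mm high. Bystander. Origin: centre of the underside.
- flange: Loose grey plastic flange lying flat, 130 mm across, 18 mm high. Bystander. Origin: centre of the underside.
- tape: Roll of brown tape lying flat, 80 mm across, 25 mm high. Bystander. Origin: centre of the underside.
- marker: Black marker pen lying down, 16 mm thick, about 120 mm long. Bystander. Origin: under its middle.
- screwdriver: Screwdriver lying on the bench, along its x. Bystander.
- solvent: Aluminium can, 80 mm across, 110 mm high, standing. Bystander. Origin: centre of the underside.
Mind the look-alikes: they are no part of the job. What is shaped like the step_block but yellow is not meant.

How it is judged (in metres and radians):
On the way:
1. probe held upright, nose pressed about half way in on the middle of the higher step (contact force between the fingers and probe above 3 N and value of joint plunger between 0.003 and 0.009 m and contact force between probe and step_block above 0.5 N and distance between nose and high_step below 0.013 m and angle between probe's own z axis and vertical below 0.14 rad), for 0.5 s.
At the end, for the whole second after the job is handed in: Fingers hold the probe still (over 3 N), nose end within 9 mm of the ring's middle on the round pad, axis within 0.14 rad of square to it, nose 3 to 9 mm in, 0.8 to 12 N on the pipe, stand and block not touched; pipe within 8 mm, block 20 mm, bystanders 30 mm of their start (contact force between the fingers and probe above 3 N and value of joint plunger between 0.003 and 0.009 m and contact force between probe and cradle between 0.8 and 12 N and distance between nose and spot below 0.009 m and angle between the z axis of probe and the z axis of spot, either way round below 0.14 rad and contact force between probe and stand below 0.1 N and contact force between probe and step_block below 0.1 N and linear speed of probe below 0.02 m/s and distance of spot from where it was at the start of the episode below 0.008 m and distance of step_block from where it was at the start of the episode below 0.02 m and distance of each of coupling, flange, tape, marker, screwdriver, solvent from where it was at the start of the episode below 0.03 m); the arm keeps its last pose, push and grip.
It fails at once if nose pushed right in (value of joint plunger above 0.0117 m).
It fails at once if probe bears down hard on pipe or block (over 20 N) (contact force between probe and cradle above 20 N or contact force between probe and step_block above 20 N).
It fails at once if pipe turned or step block shoved (distance of spot from where it was at the start of the episode above 0.015 m or distance of step_block from where it was at the start of the episode above 0.02 m).
It fails at once if a bystander is disturbed (distance of any of coupling, flange, tape, marker, screwdriver, solvent from where it was at the start of the episode above 0.03 m).
It also fails if it takes over 45 s, if anything falls off the work surface, if the arm or the gripper's body presses on something with over 40 N, if the wrist force passes 120 N, or if a joint passes its speed limit or range.

## Robot

A 6-joint arm with a two-finger parallel gripper is mounted at the origin on the work surface. World frame = base frame: x ahead of the robot, y to its left, z up, the work surface at z = 0. Lengths are in mm, angles in degrees, forces in N, time in s.
With the tool pointing down it reaches from about 300 to 850 mm from the base axis. Payload 4.2 kg.
Tool frame: the origin (TCP) lies between the finger pads; the fingertips stand 14 mm ahead of it and the grasp point (between the pads) lies 5 mm behind it; z points along the fingers, y is the line along which they close (so a half turn about z gives the same grasp; the last joint's range is limited). The gripper opens to 91 mm and grips with 3 to 60 N. Pads are 32 mm wide; open, the fingers measure 118 mm over their backs; the gripper's body (76 mm by 178 mm) begins 60 mm behind the grasp point.
Start: joints at [-76.089, 18.312, 89.639, -0, 72.044, -1.146], TCP at [149.379, -555.275, 204.976] pointing down, gripper open.
Joint ranges: [-177.97, 177.97], [-48.28, 115.42], [12.27, 149.76], [-77.06, 257.06], [2.81, 150.46], [-146.56, 146.56]. Speed limits (degrees/s): [147.25, 147.25, 180, 180, 180, 180].

## Interface

Orientations are given as [roll, pitch, yaw] about the fixed x, y, z axes, in that order (R = Rz(yaw) Ry(pitch) Rx(roll)).
In Python, from workcell import * gives the robot as it stands. The module is installed in compiled form; this text tells all that it offers.
- The arm moves only by the tool send_rows, never from a script. Its argument "deltas" is a list of rows, each a list of 2 entries, a list of its own where there are three numbers: the shift along the tool's x, y, z normalised to -1 to 1, where 1 is 0.5 m, then the turn, a rotation vector about the tool's x, y, z normalised to -1 to 1, where 1 is 0.5 rad. A call has 1 to 10 rows; each row shifts and turns the commanded pose from where the row before left it, along the tool's axes as they then stand; what a row does not reach is not made up. A row lasts 1/10 s, in which the tool goes at most 50 mm and 8.59 degrees, less where a joint would pass 70% of its speed; a pose out of reach is approached as far as the arm can. A call with a number of a shift or a turn outside -1 to 1 is refused whole. A call with a gripper value outside its range is refused whole. "grip" is the closure, from 0 (fully open) to 1 (shut), set as the call begins (left out, the last holds). The fingers move at their own pace and stop on an object; "grip_force" is the grip in N (left out, the last holds). Time passes only in rows, so rows that do not move let the fingers close. It gives the time, the measured TCP pose, the force, the opening and the grip force at its end, in the units of the state.
- state(): the state, without advancing time (a new reading comes with each control period).
- grab_frame(name): name is "scene" or "top" or "wrist"; returns the picture (420x560x3 uint8, red, green, blue); there is no depth.
- calibration(name): a dict with "mtx" (3x3 intrinsics, pixels), "D" ([k1, k2, p1, p2, k3] as OpenCV has them; the pictures are not rectified), "R" (3x3) and "t" (3): a world point X has camera coordinates R X + t. Camera axes: x right, y down, z forward; pixel columns grow to the right and rows downward; lengths in mm; the calibration is good to about 2 mm. A picture is of the moment at which its call begins: read the wrist's pose just before it. calibration takes no time and is no camera call; for the wrist camera it gives the pose at the moment of the call.
- job_done(): hands the job in; it is judged then, once.
Trained networks look in the newest picture that a camera, given by its name, has taken for a name from the list of things; names that differ only in an ending like _2 or _b are one class to them, and where a whole thing is asked for, a point or a joint stands for the part that bears it (a point fixed in the world has none). Each returns a list of dicts, best first, with "p" (0 to 1); they miss things now and then, are a little off and sometimes report something else, mostly with a low value. They report only what shows in the picture. A call takes as long as a camera call. They do not tell look-alikes from the thing itself.
- trace(camera, label): "pixels" (420x560 bool, what is visible of it) and "bbox" ([left, top, width, height] in pixels, round what is visible of it).
The state is a dict: "time_s": time; "qpos": joint angles; "qvel": joint speeds; "effort": joint torques, N m; "ee_pos": TCP position; "ee_rot": TCP orientation; "force": force on the tool from outside, world axes, zero at the start; "torque": the same for the moment, N m; "gripper_width": finger opening in mm; "gripper_force": force on a finger pad.
Only numpy, scipy, OpenCV 4.12 (cv2) and the standard library are available. Lean on these libraries where they do the work, as an engineer would, in place of code of your own. Each camera call takes 0.05 s, during which the arm holds its last target. There are 200 camera calls.

## Working session

There is one attempt and no reset: what is moved stays moved. The work goes in short steps, Python scripts to look and compute and a tool call to move; the robot and the scene stay as the last step left them, time stands still between calls to the robot, and variables do not carry over. Pictures are saved under pics/ and viewed, at most 10 in all, crops included, and the job is handed in when it is done.

Besides the shell and the picture viewer there is one more tool, called as name(argument=value, ...) on one line, values as JSON. send_rows: Moves the arm, as the interface text tells. Scaled input: -1 to 1 covers 0.5 m each way for a shift and 0.5 rad each way for a turn. Its arguments: {"type":"object","properties":{"deltas":{"type":"array","items":{"type":"array"}},"grip":{"type":"number"},"grip_force":{"type":"number"}},"required":["deltas"]}

```bash
mkdir -p pics
python3 - <<'E'
from workcell import *
import cv2,numpy as np
s=state();print(s)
ims=[]
for n in("scene","top"):
    im=grab_frame(n);cv2.imwrite(f"pics/{n}0.png",im[:,:,::-1])
    c=calibration(n);print(n,c)
    for l in("probe","stand","step_block","cradle","spot","high_step"):
        try:
            print(l,[(round(d["p"],2),d["bbox"]) for d in trace(n,l)][:4])
        except Exception as e: print(l,e)
E
```

```text
{'time_s': 0.0, 'qpos': array([-7.60889645e+01,  1.83510711e+01,  8.97082320e+01, -2.05684006e-03,
        7.20432031e+01, -1.14555253e+00]), 'qvel': array([ 0.0473121 , -0.01072846, -0.08765633, -0.06024352, -0.03228136,
        0.03754997]), 'effort': array([-6.62673619e-05, -4.12459302e+01, -2.31978106e+01,  7.26088788e-02,
        4.57234879e-02, -1.34816050e-04]), 'ee_pos': array([ 149.23359462, -554.74230338,  204.11363984]), 'ee_rot': array([-1.79897475e+02, -9.42156998e-05,  1.50572238e+01]), 'force': array([ 0.37573479,  0.07696987, -0.96910442]), 'torque': array([-0.04668705,  0.01711467,  0.00894964]), 'gripper_force': 0.0, 'gripper_width': 91.07522536904936}
scene {'mtx': array([[466.21568406,   0.        , 279.87659738],
       [  0.        , 466.21568406, 206.88906543],
       [  0.        ,   0.        ,   1.        ]]), 'D': array([-0.09779497,  0.        ,  0.        ,  0.        ,  0.        ]), 'R': array([[ 0.78610867,  0.61806944, -0.00482939],
       [ 0.50801616, -0.65054553, -0.56454415],
       [-0.35206923,  0.44133965, -0.82538874]]), 't': array([-380.32135
[... 829 characters left out ...]
9654181, -0.0069119 , -0.0828049 ],
       [ 0.08282623, -0.00285746, -0.99655991]]), 't': array([   8.4537804 ,  494.27194207, 1299.86538595])}
probe [(0.51, [343.5, 184.9, 17.1, 13.6])]
stand [(0.95, [334.2, 182.1, 30.6, 29.3]), (0.39, [266.1, 240.5, 43.3, 14.2])]
step_block [(0.89, [358.2, 275.9, 30.5, 19.7]), (0.83, [436.2, 192.3, 27.5, 23.8]), (0.82, [404.7, 286.6, 29.4, 28.9]), (0.57, [439.2, 248.6, 24.9, 26.3])]
cradle [(0.68, [104.6, 132.5, 156.9, 71.4])]
spot [(0.85, [103.4, 132.3, 154.2, 66.6]), (0.71, [265.6, 241.3, 40.4, 9.5])]
high_step [(0.81, [433.7, 191.8, 33.1, 28.9]), (0.76, [390.5, 189.0, 33.7, 22.6]), (0.71, [437.5, 249.5, 25.6, 31.3]), (0.71, [405.5, 284.7, 25.2, 32.3])]
```

View pics/scene0.png

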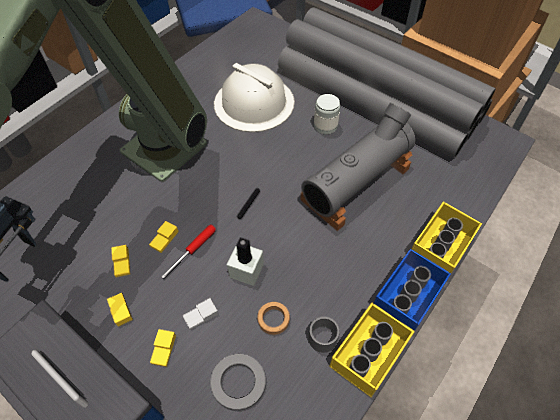

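View pics/top0.png

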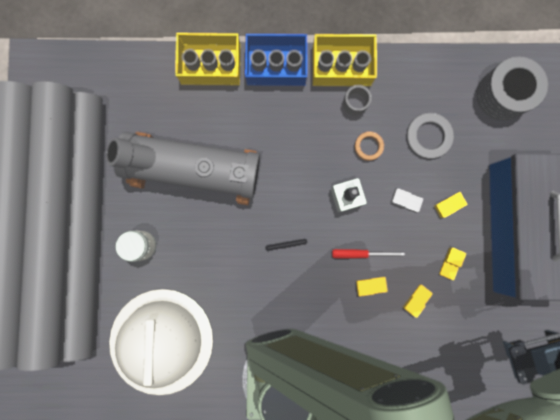

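The scene picture shows the probe in its white stand at (244,255). The pipe is at (355,165), its round pad at (349,159) and its square pad at (327,176). In the top picture these are at stand (349,195), round pad (204,167) and square pad (239,172).

Step-block candidates in the top picture are yellow at (452,205), (453,264), (419,301) and (372,287), and bare steel at (408,200), which is (200,313) in the scene picture. The steel one is meant, since the yellow ones are look-alikes. I'll confirm it in a crop.

```bash
cat > h.py <<'E'
from workcell import *
import cv2,numpy as np
from scipy.optimize import least_squares
from scipy.spatial.transform import Rotation as Ro
def ray(c,uv):
    p=cv2.undistortPoints(np.array([[uv]],float),c["mtx"],c["D"])[0,0]
    R=np.array(c["R"]);t=np.array(c["t"]);d=R.T@np.array([p[0],p[1],1]);return -R.T@t,d/np.linalg.norm(d)
def plane(c,uv,z):
    o,d=ray(c,uv);return o+d*(z-o[2])/d[2]
def proj(c,X):
    R=np.array(c["R"]);return cv2.projectPoints(np.atleast_2d(np.array(X,float)),cv2.Rodrigues(R)[0],np.array(c["t"],float),c["mtx"],c["D"])[0][:,0]
def tri(obs):
    A=0;b=0
    for c,uv in obs:
        o,d=ray(c,uv);M=np.eye(3)-np.outer(d,d);A=A+M;b=b+M@o
    X=np.linalg.solve(A,b);return X,[np.round(proj(c,X)[0]-uv,1) for c,uv in obs]
E
python3 - <<'E'
from h import *
T=calibration("top");S=calibration("scene")
print("stand",plane(T,(349,195),75),plane(S,(245,252),75))
print("block",plane(T,(408,200),20),plane(S,(200,313),20))
print("round",tri([(T,(204,167)),(S,(349,159))]))
print("square",tri([(T,(239,172)),(S,(327,176))]))
for n in("coup",(358,98)),("tape",(370,146)),("flange",(430,136)),("marker",(286,245)),("sd",(368,254)),("can",(135,246)):print(n[0],plane(T,n[1],20).round())
a=cv2.imread("pics/top0.png")[170:230,320:480];b=cv2.imread("pics/scene0.png")[220:340,150:290]
cv2.imwrite("pics/crop1.png",np.vstack([cv2.resize(a,(560,210),interpolation=3),cv2.resize(b,(560,390),interpolation=3)]))
w=calibration("wrist");s=state();R=np.array(w["R"]);print(-R.T@w["t"],R,w["mtx"],s["ee_pos"],s["ee_rot"])
E
```

```text
stand [ 500.17307049 -168.49748103   75.        ] [ 494.60326766 -158.73129711   75.        ]
block [ 492.30706522 -341.02192164   20.        ] [ 496.48559528 -341.56166287   20.        ]
round (array([561.83583568, 209.31408714, 150.693646  ]), [array([-0., -0.]), array([-0.,  0.])])
square (array([549.39088702, 120.4735881 , 154.34280408]), [array([-0. , -0.1]), array([-0.1,  0. ])])
coup [ 782. -203.   20.]
tape [ 644. -236.   20.]
flange [ 674. -405.   20.]
marker [365.  -1.  20.]
sd [ 342. -228.   20.]
can [360. 416.  20.]
[ 230.45363728 -533.31291899  386.01180483] [[ 2.59638919e-01 -9.65705567e-01 -6.23989098e-04]
 [-9.23178604e-01 -2.48394683e-01  2.93328054e-01]
 [-2.83423530e-01 -7.55833255e-02 -9.56011644e-01]] [[353.24975185   0.         278.99898604]
 [  0.         353.24975185 211.48745072]
 [  0.           0.           1.        ]] [ 149.37805889 -555.26790433  205.01297198] [ 1.79991745e+02 -5.72400373e-04  1.50560102e+01]
```

View pics/crop1.png

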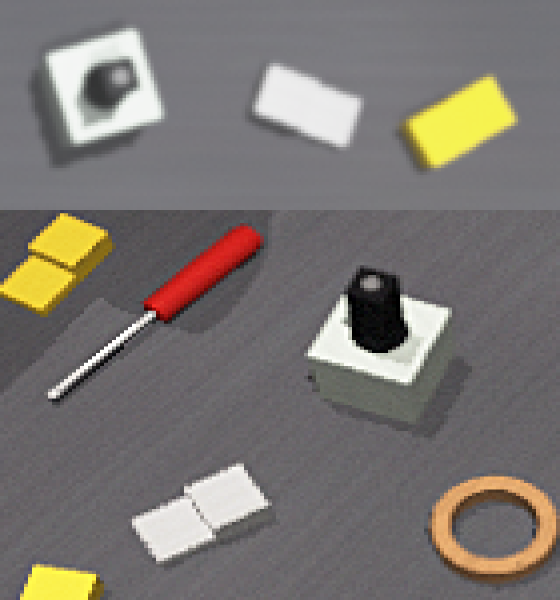

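The crop confirms it. The steel block is bare grey between the stand and the yellow block, and in the scene view its half towards the stand looks like the higher one. I'll move in with the wrist camera.

send_rows(deltas=[[[0.072,-0.044,-0.019],[0,0,0]],[[0.072,-0.044,-0.019],[0,0,0]],[[0.072,-0.044,-0.019],[0,0,0]],[[0.072,-0.044,-0.019],[0,0,0]],[[0.072,-0.044,-0.019],[0,0,0]],[[0.072,-0.044,-0.019],[0,0,0]],[[0.072,-0.044,-0.019],[0,0,0]],[[0.072,-0.044,-0.019],[0,0,0]],[[0.072,-0.044,-0.019],[0,0,0]],[[0.072,-0.044,-0.019],[0,0,0]]])

```text
time_s: 1.7
ee_pos: [440.8, -247.8, 300.6]
ee_rot: [180.0, -0.0, 15.1]
force: [0.4, -0.7, -0.9]
gripper_width: 90.9
gripper_force: 0.0
```

send_rows(deltas=[[[0,0,0],[0,0,0]],[[0,0,0],[0,0,0]]])

```text
time_s: 1.9
ee_pos: [440.1, -248.9, 300.0]
ee_rot: [180.0, 0.0, 15.2]
force: [0.1, 0.2, 0.2]
gripper_width: 91.3
gripper_force: 0.0
```

```bash
cat >> h.py <<'E'
import json
def shot(tag):
    s=state();c=calibration("wrist");im=grab_frame("wrist")
    cv2.imwrite(f"pics/{tag}.png",im[:,:,::-1])
    np.savez(f"pics/{tag}.npz",R=c["R"],t=c["t"],mtx=c["mtx"],D=c["D"]);print("ee",s["ee_pos"].round(1),s["ee_rot"].round(2),"t",s["time_s"]);return c,im
def load(tag): return dict(np.load(f"pics/{tag}.npz"))
E
python3 - <<'E'
from h import *
c,im=shot("w1")
for l in("probe","stand","step_block","high_step"):
    for i,d in enumerate(trace("wrist",l)[:4]):
        m=d["pixels"].astype(np.uint8);r=cv2.minAreaRect(cv2.findNonZero(m)) if m.any() else 0
        print(l,round(d["p"],2),d["bbox"],r)
E
```

```text
ee [ 440.1 -248.9  300. ] [1.7997e+02 3.0000e-02 1.5180e+01] t 1.9
probe 0.8 [199.7, 89.2, 42.1, 34.3] ((220.5, 106.5), (35.0, 43.0), 90.0)
stand 0.86 [191.8, 72.7, 71.2, 64.5] ((226.55223083496094, 105.46241760253906), (65.27980041503906, 69.17018127441406), 87.95458984375)
stand 0.75 [180.4, 204.1, 134.5, 41.9] ((245.7269287109375, 231.05445861816406), (140.68499755859375, 17.736345291137695), 13.495734214782715)
step_block 0.91 [324.3, 118.2, 65.3, 56.7] ((356.3641052246094, 147.45741271972656), (62.0169677734375, 32.38213348388672), 35.83765411376953)
step_block 0.74 [211.0, 267.2, 61.3, 35.5] ((239.6158447265625, 286.95733642578125), (55.54706573486328, 32.908599853515625), 6.340191841125488)
step_block 0.65 [404.1, 258.2, 22.9, 18.5] ((414.8620300292969, 266.61895751953125), (28.999977111816406, 2.464998245239258), 43.53120040893555)
step_block 0.64 [407.6, 159.7, 60.2, 41.8] ((437.32275390625, 181.437744140625), (33.652252197265625, 62.525489807128906), 77.34745025634766)
high_step 0.86 [212.4, 268.0, 59.7, 36.9] ((239.6646270751953, 287.0182800292969), (54.774044036865234, 32.13557434082031), 6.34019136428833)
high_step 0.84 [324.4, 119.7, 61.2, 57.8] ((356.0799865722656, 147.55999755859375), (60.799991607666016, 31.999996185302734), 36.86989974975586)
high_step 0.62 [287.7, 301.5, 42.5, 52.8] ((315.5, 328.5), (26.870054244995117, 56.56854248046875), 45.0)
high_step 0.58 [407.7, 162.5, 61.4, 40.5] ((436.86090087890625, 181.64059448242188), (33.61610412597656, 63.40375518798828), 77.59258270263672)
```

View pics/w1.png

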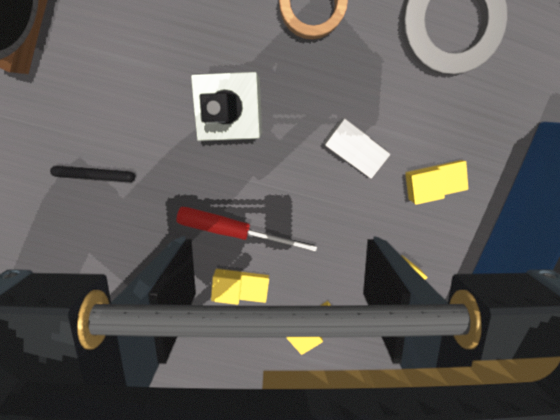

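The wrist view shows the stand at (226,106), the probe top at (212,107), the steel block at (357,148) and the pipe end at top left. I'll take a second, closer view.

send_rows(deltas=[[[0.06,0,0.04],[0,0,0]],[[0.06,0,0.04],[0,0,0]],[[0.06,0,0.04],[0,0,0]],[[0,0,0.02],[0,0,0]],[[0,0,0],[0,0,0]],[[0,0,0],[0,0,0]]])

```text
time_s: 2.75
ee_pos: [525.9, -226.7, 230.4]
ee_rot: [180.0, 0.0, 15.0]
force: [0.1, -0.5, -0.1]
gripper_width: 91.4
gripper_force: 0.0
```

Run:
```python
from h import *
c,im=shot("w2")
for l in("probe","stand","step_block"):
    for i,d in enumerate(trace("wrist",l)[:2]):
        m=d["pixels"].astype(np.uint8);r=cv2.minAreaRect(cv2.findNonZero(m)) if m.any() else 0
        print(l,round(d["p"],2),d["bbox"],r)
a=cv2.imread("pics/w1.png")[65:190,180:400];b=cv2.imread("pics/w2.png")
cv2.imwrite("pics/w2c.png",np.hstack([cv2.resize(b[90:310,130:450],(800,550),interpolation=3)]))
```

```text
ee [ 525.9 -226.7  230.4] [1.7998e+02 2.0000e-02 1.4990e+01] t 2.75
probe 0.79 [185.9, 180.1, 50.0, 60.4] ((209.0000457763672, 212.5), (43.37971878051758, 65.29318237304688), 26.56505012512207)
stand 0.77 [180.6, 154.4, 80.2, 75.9] ((219.38661193847656, 194.32546997070312), (79.34226989746094, 78.9853515625), 87.95458984375)
step_block 0.79 [415.0, 239.8, 70.3, 47.1] ((451.2500305175781, 262.25), (40.20380783081055, 66.67948913574219), 78.69007110595703)
step_block 0.72 [377.8, 355.4, 22.8, 11.1] ((388.0, 362.0), (14.0, 24.0), 90.0)
```

View pics/w2c.png

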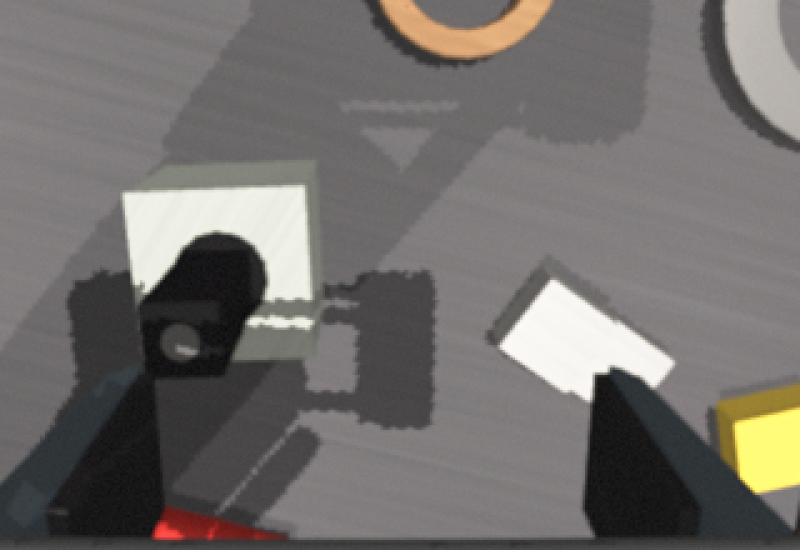

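The stand's top face in w2 runs from (122,192) to (313,330) in the crop, and the probe grip's top end is at (185,340). The steel block is at (590,335). Its left half shows the taller side face, so the high step is towards the stand. Next I'll fit the poses.

```bash
cat > fit.py <<'E'
from h import *
import itertools
from scipy.optimize import minimize
def whites(img,roi,th):
    m=np.zeros(img.shape[:2],np.uint8);x0,y0,x1,y1=roi
    p=img[y0:y1,x0:x1].astype(int);m[y0:y1,x0:x1]=((p.min(2)>th)&(p.max(2)-p.min(2)<40));
    n,l,st,_=cv2.connectedComponentsWithStats(m);k=1+np.argmax(st[1:,4]);return (l==k).astype(np.uint8)
def face(x,y,a,u0,u1,v0,v1,z):
    c,s=np.cos(a),np.sin(a)
    return [[x+c*u-s*v,y+s*u+c*v,z] for u,v in((u0,v0),(u1,v0),(u1,v1),(u0,v1))]
SS=4
def render(c,polys,shape):
    m=np.zeros((shape[0]*SS,shape[1]*SS),np.uint8)
    for P in polys: cv2.fillPoly(m,[np.round((proj(c,P)+.5)*SS-.5).astype(np.int32)],1)
    return m
def cost(p,views,model):
    t=0
    for c,m in views:
        r=render(c,model(p),m.shape[:2]);M=cv2.resize(m,None,fx=SS,fy=SS,interpolation=0)
        t+=1-(r&M).sum()/(r|M).sum()
    return t/len(views)
def fit(p0,views,model):
    best=None
    for a in p0:
        s=np.array([a+np.array(d) for d in((0,0,0),(8,0,0),(0,8,0),(0,0,.15))])
        r=minimize(cost,a,(views,model),method="Nelder-Mead",options=dict(initial_simplex=s,xatol=.05,fatol=1e-4))
        if best is None or r.fun<best.fun: best=r
    return best
E
python3 - <<'E'
from fit import *
rd=lambda n:cv2.imread(f"pics/{n}.png")
T=calibration("top");S=calibration("scene");W1=load("w1");W2=load("w2")
th=150
def hull(m):
    o=np.zeros_like(m);cv2.fillConvexPoly(o,cv2.convexHull(cv2.findNonZero(m)),1);return o
st=[(W1,hull(whites(rd("w1"),(180,60,275,150),th))),(T,hull(whites(rd("top0"),(325,172,375,220),th)))]
bl=[(W1,whites(rd("w1"),(315,110,398,188),th)),(S,whites(rd("scene0"),(175,290,225,335),th)),(T,whites(rd("top0"),(385,183,428,216),th))]
print([m.sum() for _,m in st+bl])
sm=lambda p:[face(*p,-35,35,-35,35,75)]
bm=lambda p:[face(*p,-20,20,0,40,26),face(*p,-20,20,-40,0,12)]
for nm,v,m,p0 in(("stand",st,sm,[np.array([498,-165,a]) for a in(.1,.3)]),("block",bl,bm,[np.array([494,-341,a+k*np.pi]) for a in(-.6,-.3) for k in(0,1)])):
    for vs in [v]+[[q] for q in v]:
        r=[fit([a],vs,m) for a in p0];print(nm,[(q.x.round(2),round(q.fun,3)) for q in r])
E
```

```text
[np.uint64(4379), np.uint64(812), np.uint64(1906), np.uint64(492), np.uint64(462)]
stand [(array([ 5.0334e+02, -1.6957e+02,  3.0000e-01]), np.float64(0.102)), (array([ 5.0340e+02, -1.7027e+02,  3.0000e-01]), np.float64(0.102))]
stand [(array([ 5.0305e+02, -1.6992e+02,  3.0000e-01]), np.float64(0.057)), (array([ 5.0342e+02, -1.6996e+02,  2.9000e-01]), np.float64(0.058))]
stand [(array([ 5.0279e+02, -1.7014e+02,  2.7000e-01]), np.float64(0.142)), (array([ 5.0334e+02, -1.6997e+02,  2.7000e-01]), np.float64(0.143))]
block [(array([ 4.9357e+02, -3.4165e+02, -3.5000e-01]), np.float64(0.08)), (array([ 493.13, -340.23,    2.79]), np.float64(0.188)), (array([ 4.9368e+02, -3.4122e+02, -3.4000e-01]), np.float64(0.079)), (array([ 493.1 , -339.54,    2.82]), np.float64(0.191))]
block [(array([ 4.9324e+02, -3.4133e+02, -3.5000e-01]), np.float64(0.047)), (array([ 493.14, -341.28,    2.79]), np.float64(0.13)), (array([ 4.9326e+02, -3.4142e+02, -3.5000e-01]), np.float64(0.047)), (array([ 493.69, -339.46,    2.78]), np.float64(0.129))]
block [(array([ 4.9375e+02, -3.4175e+02, -3.6000e-01]), np.float64(0.06)), (array([ 493.9 , -340.72,    2.99]), np.float64(0.157)), (array([ 4.9410e+02, -3.4159e+02, -3.6000e-01]), np.float64(0.057)), (array([ 493.96, -341.9 ,    3.02]), np.float64(0.16))]
block [(array([ 4.9287e+02, -3.4080e+02, -3.7000e-01]), np.float64(0.114)), (array([ 493.19, -339.71,    2.72]), np.float64(0.138)), (array([ 4.9330e+02, -3.4069e+02, -3.5000e-01]), np.float64(0.117)), (array([ 493.54, -340.1 ,    2.7 ]), np.float64(0.14))]
```

```bash
cat >> h.py <<'E'
def go(xyz,Rt):
    "rows needed: shift in current tool axes (normalised) and turn"
    s=state();R=Ro.from_euler("xyz",s["ee_rot"],degrees=True)
    d=R.inv().apply(np.array(xyz)-s["ee_pos"]);r=(R.inv()*Rt).as_rotvec()
    print("shift",(d/500).round(4),"mm",d.round(1),"turn",(r/.5).round(4))
E
python3 - <<'E'
from h import *
W1=load("w1");W2=load("w2")
print(tri([(W1,(213,107)),(W2,(203,227))]))
# predicted probe-top corner pixels for grip top centred on stand
for W in(W1,W2):print(proj(W,[503.2,-170,151]).round(0),proj(W,[503.2,-170,75]).round(0))
go([503.2,-170,230],Ro.from_euler("xyz",[180,0,16.8],degrees=True))
E
```

```text
(array([ 503.16141695, -170.86476858,  153.9485246 ]), [array([0.6, 0.1]), array([-0.7, -0.1])])
[[213. 107.]] [[226. 106.]]
[[202. 225.]] [[218. 200.]]
shift [-0.0158 -0.1213  0.0023] mm [ -7.9 -60.6   1.2] turn [ 0.0032 -0.0032 -0.0627]
```

send_rows(deltas=[[[-0.008,-0.061,0],[0,0,-0.03]],[[-0.008,-0.061,0],[0,0,-0.03]],[[0,0,0],[0,0,0]],[[0,0,0.06],[0,0,0]],[[0,0,0.06],[0,0,0]],[[0,0,0.06],[0,0,0]],[[0,0,0.06],[0,0,0]],[[0,0,0],[0,0,0]],[[0,0,0],[0,0,0]]])

```text
time_s: 3.85
ee_pos: [503.3, -169.9, 110.7]
ee_rot: [180.0, -0.0, 16.7]
force: [0.6, -0.3, 0.9]
gripper_width: 91.0
gripper_force: 0.0
```

send_rows(deltas=[[[0,0,0],[0,0,0]],[[0,0,0],[0,0,0]],[[0,0,0],[0,0,0]],[[0,0,0],[0,0,0]],[[0,0,0],[0,0,0]],[[0,0,0],[0,0,0]],[[0,0,0],[0,0,0]],[[0,0,0],[0,0,0]]], grip=0.8, grip_force=35)

```text
time_s: 4.65
ee_pos: [502.8, -169.3, 109.9]
ee_rot: [180.0, 0.0, 16.8]
force: [0.1, 0.8, 0.2]
gripper_width: 30.0
gripper_force: 0.0
```

Run:
```python
from h import *
s=state();print(s["time_s"],s["ee_pos"],s["ee_rot"],s["gripper_width"],s["gripper_force"],s["force"],s["torque"])
```

```text
4.65 [ 502.76139236 -169.27061606  109.90544586] [1.79998833e+02 4.54041063e-03 1.67752590e+01] 29.988861362588505 0.0 [0.13632408 0.84290402 0.15253673] [-0.00559797 -0.01306863 -0.00312557]
```

send_rows(deltas=[[[0,0,0],[0,0,0]],[[0,0,0],[0,0,0]],[[0,0,0],[0,0,0]],[[0,0,0],[0,0,0]],[[0,0,0],[0,0,0]],[[0,0,0],[0,0,0]]], grip=1)

```text
time_s: 5.25
ee_pos: [502.7, -169.2, 109.9]
ee_rot: [-180.0, 0.0, 16.8]
force: [-0.4, 0.1, -0.5]
gripper_width: 25.4
gripper_force: 35.0
```

send_rows(deltas=[[[0,0,-0.04],[0,0,0]],[[0,0,-0.04],[0,0,0]],[[0,0,-0.04],[0,0,0]],[[0,0,-0.05],[0,0,0]],[[0,0,-0.05],[0,0,0]],[[0,0,-0.04],[0,0,0]],[[0,0,0],[0,0,0]],[[0,0,0],[0,0,0]]])

```text
time_s: 6.05
ee_pos: [502.5, -169.2, 239.4]
ee_rot: [-180.0, 0.0, 16.8]
force: [-0.4, 0.3, -1.8]
gripper_width: 25.8
gripper_force: 35.0
```

Run:
```python
from h import *
c,im=shot("w3")
a=cv2.imread("pics/w3.png")[180:420,140:420]
S=calibration("scene");T=calibration("top");ee=state()["ee_pos"]
g=grab_frame("scene")[:,:,::-1];cv2.imwrite("pics/s3.png",g)
t=grab_frame("top")[:,:,::-1];cv2.imwrite("pics/t3.png",t)
b=g[170:290,190:330]
x=int(proj(S,ee)[0,0]);y=int(proj(S,ee)[0,1]);print(x,y,proj(c,ee-[0,0,99]),proj(S,ee-[0,0,99]))
b=g[y-60:y+80,x-80:x+80]
cv2.imwrite("pics/c3.png",np.hstack([cv2.resize(a,(400,343)),cv2.resize(b,(392,343),interpolation=3)]))
go([500.4,-322.6,200],Ro.from_euler("xyz",[180,0,16.8],degrees=True))
```

```text
ee [ 502.5 -169.2  239.4] [-1.7999e+02  2.0000e-02  1.6780e+01] t 6.05
239 222 [[279.08485397 209.42546176]] [[242.79885464 243.76970158]]
shift [-0.0914  0.2934  0.0764] mm [-45.7 146.7  38.2] turn [-0.0035  0.005  -0.0009]
```

View pics/c3.png

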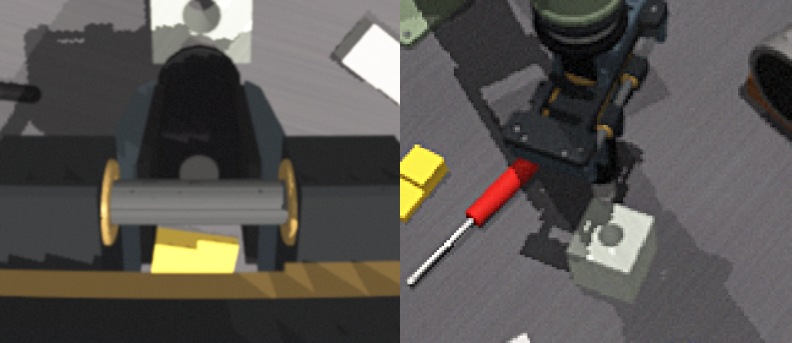

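The probe hangs clear of the stand: the hole is visible at (610,235) in the right half of the crop, with the nose just above it. Next I'll move it over the high step.

send_rows(deltas=[[[-0.0228,0.0734,0],[0,0,0]],[[-0.0228,0.0734,0],[0,0,0]],[[-0.0228,0.0734,0],[0,0,0]],[[-0.023,0.0732,0],[0,0,0]],[[0,0,0.06],[0,0,0]],[[0,0,0.06],[0,0,0]],[[0,0,0.06],[0,0,0]],[[0,0,0.026],[0,0,0]],[[0,0,0],[0,0,0]],[[0,0,0],[0,0,0]]])

```text
time_s: 7.2
ee_pos: [502.0, -323.2, 137.6]
ee_rot: [179.9, -0.0, 16.8]
force: [0.5, 0.2, -1.1]
gripper_width: 25.6
gripper_force: 35.0
```

Run:
```python
from h import *
c,im=shot("w4");S=calibration("scene");T=calibration("top")
ee=state()["ee_pos"];n=ee-[0,0,99]
for k in("scene","top"):
    g=grab_frame(k)[:,:,::-1];cv2.imwrite(f"pics/{k}4.png",g)
hs=[500.4,-322.6,26];x,y=proj(S,hs)[0];print(proj(S,[hs,n,ee-[0,0,35]]))
b=cv2.imread("pics/scene4.png")[int(y)-45:int(y)+30,int(x)-50:int(x)+50];print(int(x),int(y))
a=cv2.imread("pics/w4.png")[130:420,140:420]
cv2.imwrite("pics/c4.png",np.hstack([cv2.resize(b,(480,360),interpolation=3),cv2.resize(a,(320,360))]))
```

```text
ee [ 502.  -323.2  137.6] [ 1.7995e+02 -4.0000e-02  1.6780e+01] t 7.2
[[205.92007877 307.46924637]
 [205.51439935 306.12155125]
 [201.7705774  295.75888405]]
205 307
```

View pics/c4.png

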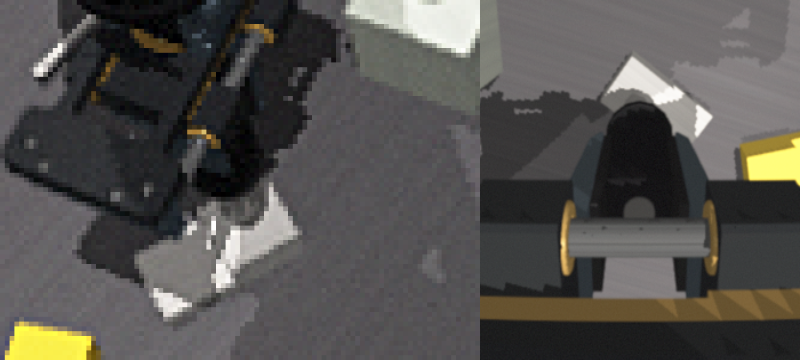

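The nose hangs over the higher step, at about (235,205) in the left crop. Next is the gentle press.

send_rows(deltas=[[[-0.002,0,0.012],[0,0,0]],[[0,0,0.01],[0,0,0]],[[0,0,0.004],[0,0,0]],[[0,0,0.004],[0,0,0]],[[0,0,0.002],[0,0,0]],[[0,0,0],[0,0,0]],[[0,0,0],[0,0,0]],[[0,0,0],[0,0,0]]])

```text
time_s: 8.15
ee_pos: [500.3, -323.1, 121.1]
ee_rot: [-180.0, 0.0, 16.8]
force: [-0.9, 0.7, 1.9]
gripper_width: 25.8
gripper_force: 35.0
```

send_rows(deltas=[[[0,0,0.004],[0,0,0]],[[0,0,0],[0,0,0]],[[0,0,0],[0,0,0]],[[0,0,0],[0,0,0]],[[0,0,0],[0,0,0]],[[0,0,0],[0,0,0]],[[0,0,0],[0,0,0]],[[0,0,0],[0,0,0]]])

```text
time_s: 8.95
ee_pos: [500.4, -323.2, 118.9]
ee_rot: [-180.0, 0.0, 16.8]
force: [-1.2, 0.8, 3.1]
gripper_width: 25.6
gripper_force: 35.0
```

send_rows(deltas=[[[0,0,0],[0,0,0]],[[0,0,0],[0,0,0]],[[0,0,0],[0,0,0]],[[0,0,0],[0,0,0]],[[0,0,0],[0,0,0]],[[0,0,0],[0,0,0]],[[0,0,0],[0,0,0]]])

```text
time_s: 9.65
ee_pos: [500.4, -323.2, 118.9]
ee_rot: [-180.0, 0.0, 16.8]
force: [-0.9, 1.2, 3.4]
gripper_width: 25.7
gripper_force: 35.0
```

Reference check held about 1.5 s at about 6 mm and 4.7 N. I'll lift and carry the probe to viewing positions for the pads.

send_rows(deltas=[[[0,0,-0.04],[0,0,0]],[[0,0,-0.09],[0,0,0]],[[0,0,-0.09],[0,0,0]],[[0,0,-0.09],[0,0,0]],[[0,0,-0.05],[0,0,0]],[[0,0,0],[0,0,0]]])

```text
time_s: 10.25
ee_pos: [502.7, -324.7, 303.0]
ee_rot: [179.5, -0.4, 16.8]
force: [0.2, 0.7, -2.2]
gripper_width: 25.8
gripper_force: 35.0
```

send_rows(deltas=[[[0.014,-0.088,0],[0,0,0]],[[0.014,-0.088,0],[0,0,0]],[[0.014,-0.088,0],[0,0,0]],[[0.014,-0.088,0],[0,0,0]],[[0.014,-0.088,0],[0,0,0]],[[0.014,-0.088,0],[0,0,0]],[[0.014,-0.088,0],[0,0,0]],[[0.014,-0.088,0],[0,0,0]],[[0.014,-0.088,0],[0,0,0]],[[0.014,-0.088,0],[0,0,0]]])

```text
time_s: 11.25
ee_pos: [439.6, 119.9, 296.8]
ee_rot: [180.0, 0.1, 16.8]
force: [0.5, 0.3, -0.9]
gripper_width: 25.6
gripper_force: 35.0
```

send_rows(deltas=[[[0,0,0],[0,0,0]],[[0,0,0],[0,0,0]],[[0,0,0],[0,0,0]]])

```text
time_s: 11.55
ee_pos: [440.4, 117.4, 297.7]
ee_rot: [180.0, 0.1, 16.7]
force: [-0.2, 0.3, -0.9]
gripper_width: 25.9
gripper_force: 35.0
```

Run:
```python
from h import *
c,im=shot("w5")
print(proj(c,[[562,209,150],[549,120,154]]))
```

```text
ee [440.4 117.4 297.7] [1.7996e+02 1.0000e-01 1.6740e+01] t 11.55
[[217.89870435  33.26853672]
 [312.42894307  79.00016171]]
```

send_rows(deltas=[[[0,-0.08,0],[0,0,0]],[[0,-0.08,0],[0,0,0]],[[0,-0.08,0],[0,0,0]],[[0,0,0],[0,0,0]],[[0,0,0],[0,0,0]],[[0,0,0],[0,0,0]]])

```text
time_s: 12.2
ee_pos: [406.4, 231.7, 298.7]
ee_rot: [179.9, 0.0, 16.7]
force: [0.9, -0.2, -1.4]
gripper_width: 25.5
gripper_force: 35.0
```

Run:
```python
from h import *
c,im=shot("w6")
print(proj(c,[[562,209,150],[549,120,154]]))
a=cv2.imread("pics/w5.png")[0:300,:];b=cv2.imread("pics/w6.png")[0:300,:]
cv2.imwrite("pics/c56.png",np.vstack([a,b]))
```

```text
ee [406.4 231.7 298.7] [1.7995e+02 1.0000e-02 1.6660e+01] t 12.2
[[356.18867852  34.32023168]
 [445.86964338  81.55932344]]
```

View pics/c56.png

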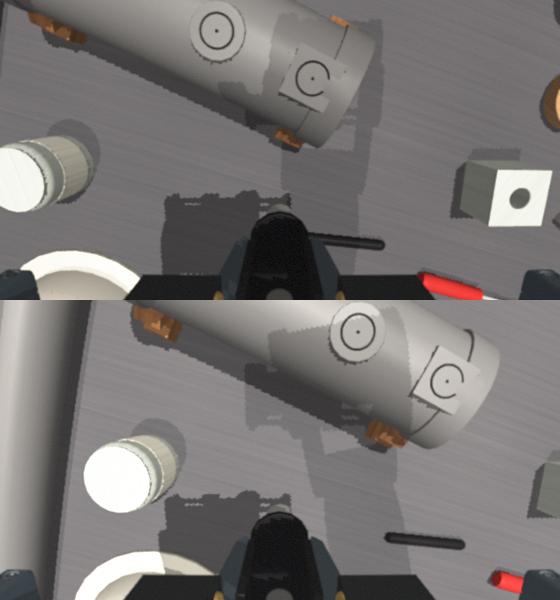

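Both views show the pads with dark centre dots. The round pad is at (217,31) in w5 and (358,32) in w6. The square pad is at (312,79) and (447,81). I'll measure the spot and the pad's lean from the rings.

```bash
cat > pad.py <<'E'
from h import *
def ringpix(im,uv,R=16):
    g=cv2.cvtColor(im,cv2.COLOR_BGR2GRAY).astype(float);u,v=int(round(uv[0])),int(round(uv[1]))
    y0=max(v-22,0);x0=u-22;p=g[y0:v+23,x0:u+23]
    bg=cv2.morphologyEx(p.astype(np.uint8),cv2.MORPH_CLOSE,np.ones((9,9))).astype(float)
    d=bg-p;Y,X=np.mgrid[0:p.shape[0],0:p.shape[1]];X=X+x0;Y=Y+y0;rr=np.hypot(X-uv[0],Y-uv[1])
    k=(rr<5)&(d>.4*d[rr<5].max());c=np.array([(X[k]*d[k]).sum(),(Y[k]*d[k]).sum()])/d[k].sum()
    k=(rr>7)&(rr<R+6)&(d>30);return c,np.c_[X[k],Y[k]],d[k]
def normal(ax,th):
    "ax: unit pipe +y dir; lean towards cradle -x"
    x=np.array([ax[1],-ax[0],0.]);x/=np.linalg.norm(x);return np.cos(th)*np.array([0,0,1.])-np.sin(th)*x
E
cat > run.py <<'E'
from pad import *
import sys
views=eval(sys.argv[1])  # {tag:(round uv, square uv)}
V={}
for t,q in views.items():
    im=cv2.imread(f"pics/{t}.png");c=load(t);V[t]=(c,[ringpix(im,u) for u in q])
    print(t,[ (r[0].round(1),len(r[1])) for r in V[t][1]])
P=[]
for i in(0,1):
    X,e=tri([(c,r[i][0]) for c,r in V.values()]);P.append(X);print("pad",i,X.round(1),e)
ax=(P[0]-P[1]);print("dist",np.linalg.norm(ax));ax[2]=0;ax/=np.linalg.norm(ax);print("yaw",np.degrees(np.arctan2(-ax[0],ax[1])))
def pts(c,px,Pc,n):
    o=ray(c,px[0])[0];D=np.array([ray(c,p)[1] for p in px]);return o+D*(((Pc-o)@n)/(D@n))[:,None]
def spread(th,sel):
    n=normal(ax,th);e2=np.cross(n,ax);s=0;w=0;rs=[]
    for c,i,px,wt in sel:
        Q=pts(c,px,P[i],n)-P[i];A=np.c_[Q@ax,Q@e2]
        M=np.c_[2*A,np.ones(len(A))];sw=np.sqrt(wt)[:,None]
        sol=np.linalg.lstsq(M*sw,(A**2).sum(1)*sw[:,0],rcond=None)[0]
        r=np.hypot(*(A-sol[:2]).T);R=np.average(r,weights=wt);s+=(wt*(r-R)**2).sum();w+=wt.sum();rs.append(R)
    return s/w,rs
g=np.radians(np.arange(-5,45,.5))
allsel=[(t,c,i,r[i][1],r[i][2]) for t,(c,r) in V.items() for i in(0,1)]
for t,c,i,px,wt in allsel:
    f=[spread(a,[(c,i,px,wt)])[0] for a in g];k=np.argmin(f);print(t,i,np.degrees(g[k]),np.sqrt(f[k]).round(2),np.round(spread(g[k],[(c,i,px,wt)])[1],1))
sel=[a[1:] for a in allsel];f=[spread(a,sel)[0] for a in g];k=np.argmin(f);print("all",np.degrees(g[k]),np.degrees(np.arccos(np.clip((P[0][2]-95)/60,-1,1))))
E
python3 run.py '{"w5":((217,31),(312,79)),"w6":((358,32),(447,81))}'
```

```text
w5 [(array([216.1,  30.4]), 347), (array([312.1,  78.2]), 263)]
w6 [(array([357.6,  31.6]), 346), (array([446.8,  80.9]), 280)]
pad 0 [562.8 209.6 157.1] [array([0. , 0.1]), array([ 0. , -0.1])]
pad 1 [549.3 120.6 156.9] [array([-0. ,  0.1]), array([ 0. , -0.1])]
dist 89.96034622985
yaw -8.669454880249962
w5 0 5.5 0.64 [14.]
w5 1 5.0 0.61 [14.]
w6 0 9.0 0.63 [13.9]
w6 1 5.5 0.67 [14.]
all 6.000000000000001 0.0
```

The lean comes out near 6°, but those views are close to face-on and so not very sensitive. I'll take an oblique view with the tool tilted forward.

send_rows(deltas=[[[0,0,0.07],[0,0,0]],[[0,0,0.07],[0,0,0]],[[0,0,0],[0,0.26,0]],[[0,0,0],[0,0.26,0]],[[0,0,0],[0,0.26,0]],[[0,0,0],[0,0.26,0]],[[0,0,0],[0,0,0]],[[0,0,0],[0,0,0]],[[0,0,0],[0,0,0]]])

```text
time_s: 13.15
ee_pos: [408.0, 233.8, 230.7]
ee_rot: [-180.0, -29.9, 16.7]
force: [0.5, 0.2, -0.6]
gripper_width: 25.6
gripper_force: 35.0
```

```bash
python3 - <<'E'
from h import *
c,im=shot("w7")
print(proj(c,[[562.8,209.6,155],[549.3,120.6,155]]))
E
uv=$(python3 - <<'E'
from h import *
c=load("w7");p=proj(c,[[562.8,209.6,156],[549.3,120.6,156]]).round(0).astype(int).tolist();print(p)
E
)
python3 run.py "{'w5':((217,31),(312,79)),'w6':((358,32),(447,81)),'w7':$uv}"
```

```text
ee [408.  233.8 230.7] [-179.95  -29.89   16.67] t 13.15
[[357.66839821 103.74067999]
 [455.06801609 145.90977466]]
w5 [(array([216.1,  30.4]), 347), (array([312.1,  78.2]), 263)]
w6 [(array([357.6,  31.6]), 346), (array([446.8,  80.9]), 280)]
w7 [(array([358.1, 102.8]), 308), (array([456. , 145.1]), 285)]
pad 0 [562.9 209.6 156.6] [array([0.1, 0.1]), array([-0.1, -0. ]), array([ 0.1, -0.1])]
pad 1 [549.3 120.6 156.8] [array([0. , 0.1]), array([-0. , -0.1]), array([ 0., -0.])]
dist 90.00424128605235
yaw -8.689482756643638
w5 0 5.5 0.64 [14.]
w5 1 5.0 0.61 [14.]
w6 0 9.0 0.63 [13.9]
w6 1 5.5 0.67 [14.]
w7 0 6.5 0.68 [13.9]
w7 1 6.000000000000001 0.69 [13.9]
all 6.000000000000001 0.0
```

send_rows(deltas=[[[0.04,0,-0.07],[0,0,0]],[[0.04,0,-0.07],[0,0,0]],[[0,0,0],[0,0,0]],[[0,0,0],[0,0,0]]])

```text
time_s: 13.6
ee_pos: [407.0, 233.6, 310.8]
ee_rot: [-180.0, -29.9, 16.7]
force: [-0.2, -0.3, -2.0]
gripper_width: 25.9
gripper_force: 35.0
```

```bash
cat > tgt.py <<'E'
from h import *
import sys
from pad import normal
P=np.array([562.9,209.6,155.5]);a=np.radians(-8.7);ax=np.array([-np.sin(a),np.cos(a),0]);n=normal(ax,np.radians(6.3))
z=-n;b=np.radians(16.7);y=np.array([np.sin(b),-np.cos(b),0]);y-=z*(y@z);y/=np.linalg.norm(y)
Rt=Ro.from_matrix(np.c_[np.cross(y,z),y,z])
h=float(sys.argv[1])
s=state();R=Ro.from_euler("xyz",s["ee_rot"],degrees=True);print(s["ee_pos"],s["ee_rot"],s["force"],n)
nose=s["ee_pos"]+98.9*R.apply([0,0,1]);print("nose rel spot: along n",(nose-P)@n,"perp",nose-P-n*((nose-P)@n))
go(P+n*(98.9+h),Rt)
E
python3 tgt.py 40
```

```text
[406.99893968 233.6355926  310.82590549] [-179.95279725  -29.86717544   16.70152386] [-0.16131769 -0.30827613 -1.97101374] [-0.1084717   0.0165985   0.99396096]
nose rel spot: along n 81.5731076075844 perp [-99.90248112  36.91377447 -11.51886784]
shift [0.2059 0.1227 0.158 ] mm [103.   61.4  79. ] turn [-0.0944 -0.8436 -0.0195]
```

send_rows(deltas=[[[0.0515,0.0307,0.0395],[0,0,0]],[[0.0515,0.0307,0.0395],[0,0,0]],[[0.0515,0.0307,0.0395],[0,0,0]],[[0.0515,0.0307,0.0395],[0,0,0]],[[0,0,0],[-0.024,-0.211,-0.005]],[[0,0,0],[-0.024,-0.211,-0.005]],[[0,0,0],[-0.024,-0.211,-0.005]],[[0,0,0],[-0.024,-0.211,-0.005]],[[0,0,0],[0,0,0]],[[0,0,0],[0,0,0]]])

```text
time_s: 14.6
ee_pos: [546.7, 211.3, 289.9]
ee_rot: [177.2, -5.5, 16.8]
force: [-0.9, -0.5, -0.6]
gripper_width: 25.7
gripper_force: 35.0
```

```bash
python3 tgt.py 10
```

```text
[546.6776596  211.33972926 289.89858794] [177.20333347  -5.45743984  16.75138384] [-0.87747001 -0.51718752 -0.55657926] [-0.1084717   0.0165985   0.99396096]
nose rel spot: along n 36.47645548236137 perp [-1.87873732 -0.77868014 -0.19202454]
shift [ 0.0035 -0.0002  0.0529] mm [ 1.7 -0.1 26.5] turn [0.0033 0.0082 0.0022]
```

send_rows(deltas=[[[0.0035,0,0.026],[0.003,0.008,0.002]],[[0,0,0.026],[0,0,0]],[[0,0,0],[0,0,0]],[[0,0,0],[0,0,0]],[[0,0,0],[0,0,0]]])

```text
time_s: 15.1
ee_pos: [551.1, 211.5, 267.2]
ee_rot: [177.3, -5.9, 16.7]
force: [-0.0, -0.0, -1.6]
gripper_width: 25.8
gripper_force: 35.0
```

```bash
python3 tgt.py -6
python3 - <<'E'
from h import *
c,im=shot("w8");S=calibration("scene");T=calibration("top")
R=Ro.from_euler("xyz",state()["ee_rot"],degrees=True);n=state()["ee_pos"]+98.9*R.apply([0,0,1])
g=grab_frame("scene")[:,:,::-1];P=[562.9,209.6,155.5];q=proj(S,[P,n])-[305,115];print(q*5)
print("torque",state()["torque"])
b=g[115:195,305:405]
a=cv2.imread("pics/w8.png")[110:290,190:370]
cv2.imwrite("pics/c8.png",np.hstack([cv2.resize(b,(400,400),interpolation=3) if 0 else cv2.resize(b,(500,400),interpolation=3),cv2.resize(a,(300,400))]))
E
```

```text
[551.07555237 211.54550098 267.16802152] [177.30652855  -5.91462354  16.71518208] [-0.03842056 -0.00357804 -1.61316225] [-0.1084717   0.0165985   0.99396096]
nose rel spot: along n 13.409292337858734 perp [0.71667629 0.19965511 0.0748773 ]
shift [-0.0009 -0.      0.0388] mm [-0.4 -0.  19.4] turn [-0.0002 -0.0077  0.0002]
ee [551.1 211.5 267.2] [177.31  -5.91  16.72] t 15.1
[[222.91543156 214.92327511]
 [225.41531008 197.66122501]]
torque [0.00623124 0.12189225 0.01515649]
```

View pics/c8.png

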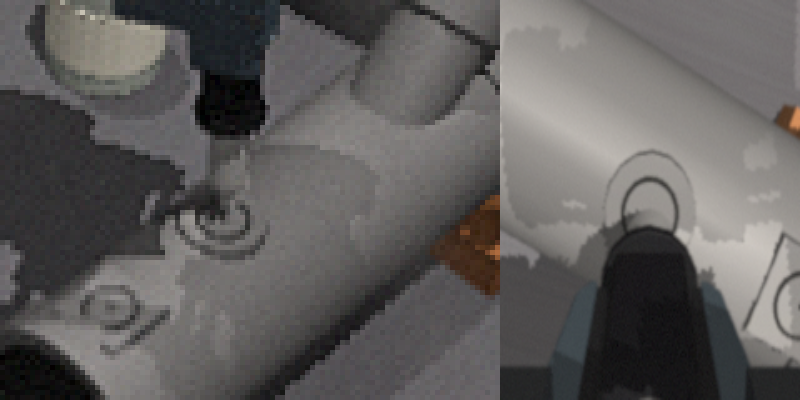

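The nose is just above the round pad's ring: its end is at about (225,200) in the crop and the ring's middle at (222,215). I'll descend in small steps.

send_rows(deltas=[[[0,0,0.01],[0,-0.007,0]],[[0,0,0.01],[0,0,0]],[[0,0,0.004],[0,0,0]],[[0,0,0.002],[0,0,0]],[[0,0,0.002],[0,0,0]],[[0,0,0.002],[0,0,0]],[[0,0,0],[0,0,0]],[[0,0,0],[0,0,0]],[[0,0,0],[0,0,0]]])

```text
time_s: 16.1
ee_pos: [552.7, 211.3, 251.8]
ee_rot: [177.3, -5.6, 16.7]
force: [-1.5, -0.4, 0.3]
gripper_width: 26.0
gripper_force: 35.0
```

```bash
python3 tgt.py -6
```

```text
[552.72131865 211.30272442 251.76416304] [177.30188479  -5.64933431  16.70212242] [-1.49435191 -0.39244248  0.3135263 ] [-0.1084717   0.0165985   0.99396096]
nose rel spot: along n -2.084787509505836 perp [0.24780056 0.07305918 0.02582262]
shift [-0.0007 -0.      0.0078] mm [-0.3 -0.   3.9] turn [0.     0.0016 0.0001]
```

send_rows(deltas=[[[0,0,0.004],[0,0,0]],[[0,0,0.002],[0,0,0]],[[0,0,0.002],[0,0,0]],[[0,0,0],[0,0,0]],[[0,0,0],[0,0,0]],[[0,0,0],[0,0,0]]])

```text
time_s: 16.7
ee_pos: [553.3, 211.3, 247.8]
ee_rot: [177.3, -5.7, 16.7]
force: [-1.8, -0.4, 2.2]
gripper_width: 26.1
gripper_force: 35.0
```

```bash
python3 - <<'E'
from h import *
F=[]
for i in range(10):
    grab_frame("wrist");F.append(state()["force"])
print(np.mean(F,0),np.std(F,0))
E
python3 tgt.py -6
```

```text
[-1.03356473 -0.10105608  3.21436759] [0.61788525 0.39785749 0.34989525]
[553.28573896 211.29883523 247.6670947 ] [177.30116247  -5.65902528  16.70703318] [-1.26001052 -0.39766588  2.37642958] [-0.1084717   0.0165985   0.99396096]
nose rel spot: along n -6.218413832614661 perp [0.38026063 0.1422807  0.03912213]
shift [-0.0009  0.0001 -0.0004] mm [-0.5  0.  -0.2] turn [0.     0.0013 0.0003]
```

Run:
```python
from h import *
g=grab_frame("scene")[:,:,::-1];c,im=shot("w9")
print(calibration("scene") is None, proj(c,[562.9,209.6,155]))
cv2.imwrite("pics/c9.png",np.hstack([cv2.resize(g[130:180,320:380],(480,400),interpolation=3),cv2.resize(cv2.cvtColor(im,4)[150:270,235:325],(300,400),interpolation=3)]))
```

```text
ee [553.3 211.3 247.7] [177.3   -5.66  16.71] t 17.25
False [[279.28994989 212.08438565]]
```

View pics/c9.png

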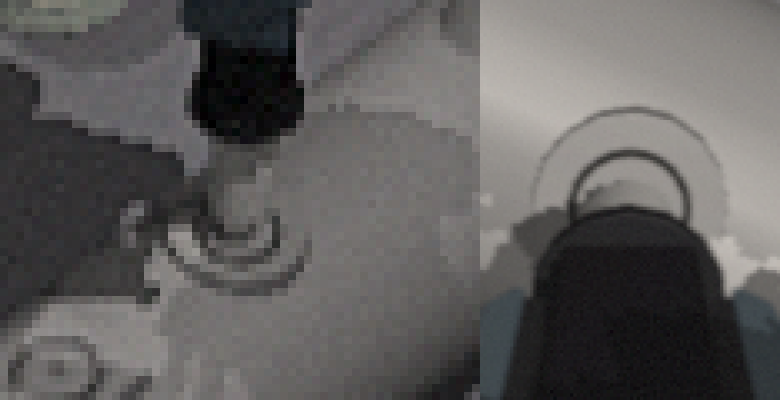

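The nose stands inside the round pad's ring, at (238,230) in the left crop, and the collar is centred under the ring in the wrist view. Handing in.

```bash
python3 -c "
from workcell import *
print(job_done())"
```

```text
the job is handed in; nothing more can be done
None
```

I handed the job in at about 17 s with the probe still held in the round pad's ring, nose about 6 mm in at about 4.5 N, after holding it about 1.5 s on the high step; the judge returned no pass/fail result.

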